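# Refit the axle of a film-roll dispenser

## Task

Take the steel axle off its wooden rest and push it, tip first, about halfway into the bore of the film-roll dispenser; let go, take it again further back by the stub behind its collar, and push it home until the collar bears on the brass ring. Ring setting and brake drag vary: stop by feel once the push has risen some 6 N above the drag, never press the ring with over 20 N, then let go. Leave the other things on the table where they are.

Things in the scene. Friction and masses are not known exactly. Their poses are not given: they have to be found in the camera images.
- axle: Loose steel axle, 0.36 kg, lying level on the rest: shank 16 mm in diameter, 165 mm long; collar 34 mm in diameter, 8 mm thick; behind it a grip stub 16 mm in diameter, 45 mm long. Origin on the axis at the collar's front face; own x runs along the axis to the tip: shank at x 0 to 165 mm, collar -8 to 0, stub -53 to -8, balance point near +50. Any roll about x.
- axle_tip (a point): Centre of the axle's tip, 165 mm in front of the collar's front face; axes as the axle's. The last 6 mm taper from 16 to 9 mm in diameter.
- dispenser: Fixed dispenser: white film roll (100 mm in diameter, 122 mm wide) between two steel flanges (60 mm in diameter, 12 mm thick) on pedestals 70 mm wide, base plate 180 x 130 x 8 mm. Origin under the base's centre, on the table; x along the bore, inwards. Bore axis level, 85 mm above the table, from x = -79 mm (nominal place of the brass ring's open face) right through to +75. Top at 135 mm.
- mouth (a point): On the bore's axis in the nominal place of the brass ring's open face, 85 mm above the table; x points into the bore, z up. Behind it the bore's diameter is 24 mm (first 4 mm), then 18.5 in the near flange (12 mm long), 19.5 in the roll, 24 in the far flange.
- brake (a point): On the bore's axis under a sprung rounded brake shoe, 49 mm inside the mouth. From about 37 mm in, the shoe presses on the axle's top with some 2 to 9 N and drags with some 2 to 12 N, a different amount each time. It keeps the axle where it is left.
- rest: Fixed plywood rest: base 170 x 90 x 12 mm, two supports 12 mm thick, 44 mm wide, 64 mm high, with open-topped slots 18 mm wide where the shank lies, axis 60 mm above the table. Origin on the table, x along the slots to the axle's tip; supports at x = 18 and 147 mm. The axle's origin starts within 4 mm of x = 0; its shank is free between the supports.
- booklets: Bystander: bundle of booklets, 110 x 160 x 50 mm. Origin at the centre of its underside.
- tape: Bystander: roll of tape lying flat, 100 mm in diameter, 48 mm high. Origin at the centre of its underside.
- mug: Bystander: white mug, 80 mm in diameter, 90 mm high, handle to its +y. Origin at the centre of its underside.
- bearing: The brass thrust ring at the mouth and its shell: ring 44 mm in outer diameter, 24 mm hole. The ring is screwed out 0 to 8 mm towards -x, differently each time, and does not yield. This origin is the ring's nominal place (as point mouth), not where its face is; only touch tells. Home: the collar's front face bears on the ring, so 0 to 8 mm short of this origin.

How it is judged:
By the outcome, as a careful person would: the job done as asked, in the order asked, and still so for the second after the job is handed in, with the robot touching nothing.
It also fails if it takes over 72 s, if anything falls off the work surface, if the arm or the gripper's body presses on something with over 40 N, if the wrist force passes 120 N, or if a joint passes its speed limit or range.

## Robot

A 6-joint arm with a two-finger parallel gripper is mounted at the origin on the work surface. World frame = base frame: x ahead of the robot, y to its left, z up, the work surface at z = 0. Lengths are in mm, angles in rad, forces in N, time in s.
With the tool pointing down it reaches from about 350 to 975 mm from the base axis. Payload 7.1 kg.
Tool frame: the origin (TCP) lies at the very end of the fingers, on their centre line; the grasp point (between the pads) lies tcp_to_grasp behind it (tcp_to_grasp is the distance from the TCP to the grasp point, in mm); z points along the fingers, x is the direction in which the jaws open and shut, and the axes are right-handed (so a half turn about z gives the same grasp; the last joint's range is limited). The gripper opens to 88 mm and grips with 3 to 60 N. Pads are 20 mm wide; open, the fingers measure 115 mm over their backs; the gripper's body (75 mm by 178 mm) begins 61 mm behind the grasp point.
Start: joints at [-1.203, 0.423, 1.63, -0, 1.089, -0.019], TCP at [235.783, -578.802, 222.675] pointing down, gripper open.
Joint ranges: [-3, 3], [-0.9, 2.11], [0.09, 2.58], [-1.31, 4.45], [0.11, 2.69], [-2.54, 2.54]. Speed limits (rad/s): [2.39, 2.39, 3.01, 3.14, 3.14, 3.14].

## Interface

Orientations are given as a rotation vector (axis times angle).
In Python, from workcell import get_obs, get_image, close_job, recognise, mark_of, tcp_to_grasp gives the robot as it stands. The module is installed in compiled form; this text tells all that it offers.
- The arm moves only by the tool move_arm, never from a script. Its argument "motion" is a list of rows, each a list of 7 numbers: the shift along the world's x, y, z in mm, then the turn, a rotation vector about the world's x, y, z in rad, then the finger opening in mm, from 0 to 87.8. A call has 1 to 5 rows; each row is the pose to reach, as a shift and turn from the pose commanded when the call began; what a row does not reach only later rows make up. A row lasts 1/12 s, in which the tool goes at most 41.7 mm and 7.16 degrees, less where a joint would pass 70% of its speed; a pose out of reach is approached as far as the arm can. A call with a gripper value outside its range is refused whole. The fingers move at their own pace and stop on an object; the grip force is fixed at half the most. Time passes only in rows, so rows that repeat a pose let the fingers close. It gives the time, the measured TCP pose, the force and the opening at its end, in the units of the state.
- get_obs(): the state, without advancing time (a new reading comes with each control period).
- get_image(name): name is "side" or "top"; returns a dict with "color" (480x640x3 uint8, red, green, blue), "mtx" (3x3 intrinsics, pixels), "k1" (the pictures are not rectified: a ray, as slopes to the right and down, at radius r is drawn at 1 + k1 r^2 times it, then the intrinsics apply), "camera_from_world" (4x4, takes a point from world to camera coordinates). Camera axes: x right, y up, looking along -z (the intrinsics and any distortion apply to the point x, -y, -z); pixel columns grow to the right and rows downward; lengths in mm; the calibration is good to about 2 mm. A picture is of the moment at which its call begins. There is no depth.
- close_job(): hands the job in, once; it reports no verdict.
Trained networks look in a picture, given as the dict that the camera call returned (one of the last four; its "shot" number tells which), for a name from the list of things; names that differ only in an ending like _2 or _b are one class to them, and where a whole thing is asked for, a point or a joint stands for the part that bears it (a point fixed in the world has none). Each returns a list of dicts, best first, with "p" (0 to 1); they miss things now and then, are a little off and sometimes report something else, mostly with a low value. They report only what shows in the picture. A call takes as long as a camera call.
- recognise(picture, label): "bbox" ([centre column, centre row, width, height] in pixels, round what is visible of it).
- mark_of(picture, label): "location" ([row, column] in pixels: a listed point, or the origin of a listed thing).
The state is a dict: "t": time; "qpos": joint angles; "qvel": joint speeds; "joint_torque": joint torques, N m; "ee_pos": TCP position; "orientation": TCP orientation; "ft_force": force on the tool from outside, world axes, zero at the start; "moment": the same for the moment, N m; "width": finger opening in mm.
Only numpy, scipy, OpenCV 4.12 (cv2) and the standard library are available. Lean on these libraries where they do the work, as an engineer would, in place of code of your own. Each camera call takes 0.05 s, during which the arm holds its last target. There are 200 camera calls.

## Working session

There is one attempt and no reset: what is moved stays moved. The work goes in short steps, Python scripts to look and compute and a tool call to move; the robot and the scene stay as the last step left them, time stands still between calls to the robot, and variables do not carry over. Pictures are saved under pics/ and viewed, about 8 in all and at most 12, crops included, and the job is handed in when it is done.

Besides the shell and the picture viewer there is one more tool, called in YAML: its name, and indented under it one key for each argument. move_arm: Moves the arm, as the interface text tells. Its arguments: {"type":"object","properties":{"motion":{"type":"array"}},"required":["motion"]}

```bash
mkdir -p pics
cat > h.py <<'E'
import numpy as np, cv2
from workcell import *
def ray(im,row,col):
    K=im["mtx"];x=(col-K[0,2])/K[0,0];y=(row-K[1,2])/K[1,1]
    u=np.array([x,y]);v=u.copy()
    for _ in range(20): v=u/(1+im["k1"]*(v@v))
    T=np.array(im["camera_from_world"]);R=T[:3,:3]
    return -R.T@T[:3,3], R.T@np.array([v[0],-v[1],-1])
def on_z(im,row,col,z):
    c,d=ray(im,row,col);return c+d*(z-c[2])/d[2]
def tri(l):
    A=0;b=0
    for im,r,c in l:
        o,d=ray(im,r,c);d=d/np.linalg.norm(d);P=np.eye(3)-np.outer(d,d);A=A+P;b=b+P@o
    return np.linalg.solve(A,b)
def proj(im,p):
    T=np.array(im["camera_from_world"]);q=T[:3,:3]@p+T[:3,3]
    v=np.array([q[0],-q[1]])/-q[2];v=v*(1+im["k1"]*(v@v));K=im["mtx"]
    return [K[0,0]*v[0]+K[0,2],K[1,1]*v[1]+K[1,2]]
def save(im,n,crop=None,s=1):
    a=im["color"][:,:,::-1]
    if crop: a=a[crop[1]:crop[3],crop[0]:crop[2]]
    cv2.imwrite("pics/"+n,cv2.resize(a,None,fx=s,fy=s,interpolation=cv2.INTER_CUBIC))
E
python3 - <<'E'
from h import *
o=get_obs();print(tcp_to_grasp,o)
ims={n:get_image(n) for n in("side","top")}
for n,im in ims.items():
    save(im,n+"0.png");T=np.array(im["camera_from_world"]);print(n,-T[:3,:3].T@T[:3,3],im["k1"],im["mtx"][0][0])
    for l in "axle axle_tip dispenser mouth brake rest booklets tape mug bearing".split():
        print(n,l,[(np.round(d["location"]),round(d["p"],2)) for d in mark_of(im,l)[:2]])
E
```

```text
18.700000000000003 {'t': 0.0, 'qpos': array([-1.20299050e+00,  4.23849697e-01,  1.63070257e+00, -1.53465660e-05,
        1.08857177e+00, -1.89937356e-02]), 'qvel': array([-0.0008023 , -0.00102485, -0.00037789,  0.00056842, -0.00163159,
        0.0012757 ]), 'joint_torque': array([ 4.58402083e-04, -5.44622183e+01, -2.73661637e+01,  6.45314832e-02,
        2.27107422e-02, -1.43702177e-04]), 'ee_pos': array([ 235.58886152, -578.29407294,  221.89122161]), 'orientation': array([-2.60626497e+00,  1.75257929e+00,  1.98198869e-03]), 'ft_force': array([ 0.11220534, -0.27058385, -0.71981258]), 'moment': array([ 0.00186036, -0.04795691,  0.00593576]), 'width': 87.70412051289516}
side [-147.16276306  846.2521085   728.22075269] -0.0007597958915682616 539.564956108222
side axle [(array([196., 374.]), 0.74)]
side axle_tip [(array([220., 328.]), 0.89), (array([223., 262.]), 0.44)]
side dispenser [(array([294., 270.]), 0.64)]
side mouth [(array([252., 301.]), 0.72)]
side brake [(array([256., 280.]), 0.61)]
side rest [(array([213., 376.]), 0.81), (array([247., 298.]), 0.19)]
side booklets [(array([224., 263.]), 0.88)]
side tape [(array([184., 338.]), 0.82), (array([220., 329.]), 0.21)]
side mug [(array([403., 300.]), 0.84), (array([247., 299.]), 0.35)]
side bearing [(array([247., 301.]), 0.52)]
top [ 336.41116574    3.31690054 1037.60451148] -0.11115792405606172 438.25614792683945
top axle [(array([227., 440.]), 0.63)]
top axle_tip [(array([217., 364.]), 0.57)]
top dispenser [(array([238., 250.]), 0.7)]
top mouth [(array([241., 277.]), 0.71)]
top brake [(array([233., 260.]), 0.94)]
top rest [(array([236., 428.]), 0.97)]
top booklets [(array([151., 337.]), 0.71)]
top tape [(array([157., 463.]), 0.75)]
top mug [(array([347., 166.]), 0.87)]
top bearing [(array([236., 281.]), 0.43)]
```

View pics/side0.png

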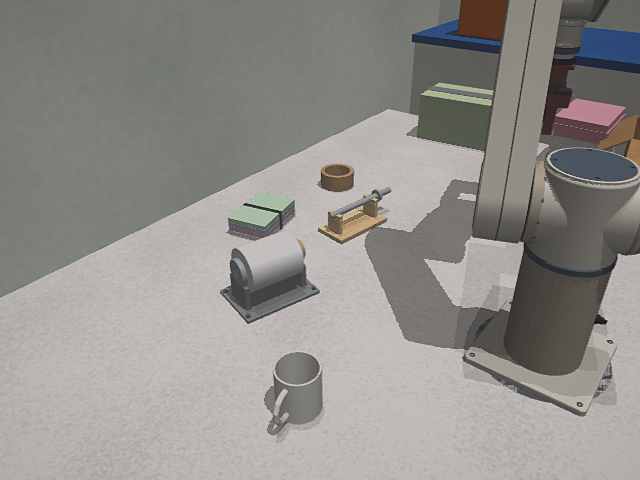

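View pics/top0.png

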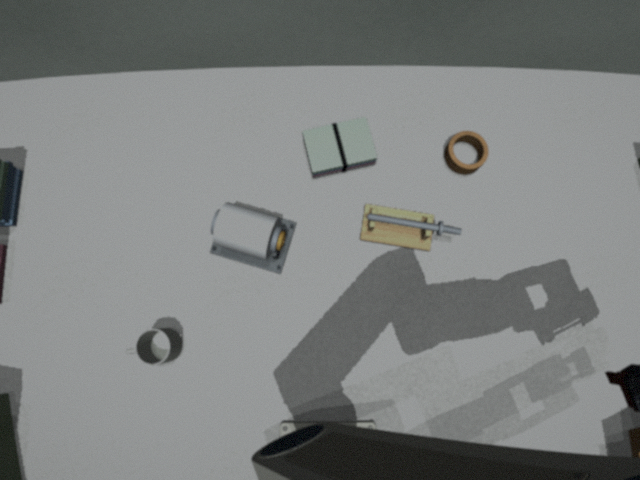

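The side view shows the dispenser at about (270,270), with the brass ring at (301,248), and the rest with the axle at (355,215). The top view shows the axle from its tip at (368,216) to its stub end at (462,231), and the brass ring at (281,240). Next I'll zoom in.

Run:
```python
from h import *
s=get_image("side");t=get_image("top")
def m(im,l): return mark_of(im,l)[0]["location"]
for l in "axle axle_tip dispenser mouth brake rest".split():
    a,b=m(s,l),m(t,l);print(l,np.round(tri([(s,*a),(t,*b)]),1),[np.round(on_z(i,*q,{"axle":60,"axle_tip":60,"mouth":85,"brake":85}.get(l,0)),1) for i,q in((s,a),(t,b))])
a=[i["color"][y:y+h,x:x+w,::-1] for i,x,y,w,h in((t,355,195,115,65),(t,205,195,115,85))]
c=[cv2.resize(q,None,fx=6.9,fy=6.9,interpolation=cv2.INTER_CUBIC) for q in a]
cv2.imwrite("pics/tc1.png",cv2.resize(np.vstack(c),None,fx=.58,fy=.58) if 0 else np.vstack([cv2.resize(q,None,fx=4,fy=4,interpolation=cv2.INTER_CUBIC) for q in a]))
a=[i["color"][y:y+h,x:x+w,::-1] for i,x,y,w,h in((s,310,175,100,70),(s,215,225,110,95))]
cv2.imwrite("pics/sc1.png",np.vstack([np.pad(cv2.resize(q,None,fx=3.6,fy=3.6,interpolation=cv2.INTER_CUBIC),((0,0),(0,400-int(q.shape[1]*3.6)),(0,0))) for q in a]))
```

```text
axle [ 541.5 -259.1   67.1] [array([ 547.4, -271.7,   60. ]), array([ 544.4, -260.2,   60. ])]
axle_tip [572.6 -86.9  63.4] [array([577.2, -91.4,  60. ]), array([572.6, -87.6,  60. ])]
dispenser [537.4 171.2   6.5] [array([544.3, 165.3,   0. ]), array([538. , 171.8,   0. ])]
mouth [508.6  99.5  89.1] [array([513.1,  94.8,  85. ]), array([509. ,  99.7,  85. ])]
brake [524.9 144.   86.6] [array([526.2, 142.2,  85. ]), array([525.5, 144.5,  85. ])]
rest [ 536.3 -253.8    7.7] [array([ 539.6, -267.5,    0. ]), array([ 541.7, -253.5,    0. ])]
```

View pics/tc1.png

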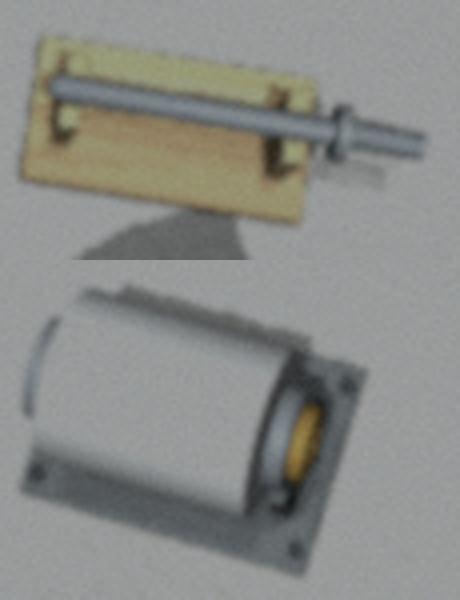

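View pics/sc1.png

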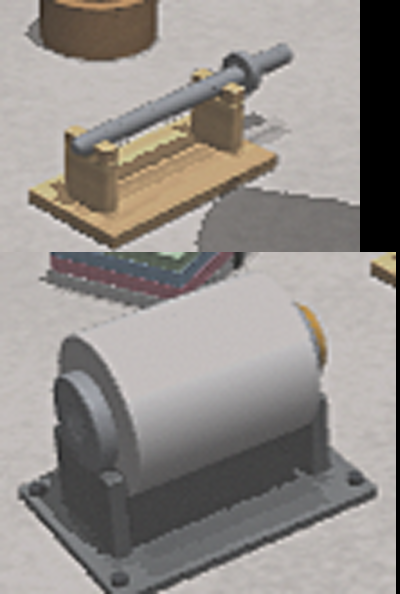

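```bash
cat > fit.py <<'E'
from h import *
from scipy.optimize import least_squares
s=get_image("side");t=get_image("top")
def T(p,x0): return [x0[0]+p[0]/4-.4,x0[1]+p[1]/4-.4]
def S(p,x0): return [x0[0]+p[0]/3.6-.4,x0[1]+p[1]/3.6-.4]
tA,tD,sA,sD=(355,195),(205,195),(310,175),(215,225)
def fit(name,pts,g):
    def f(q):
        c,si=np.cos(q[2]),np.sin(q[2]);r=[]
        for im,l,px in pts:
            w=np.array([q[0]+c*l[0]-si*l[1],q[1]+si*l[0]+c*l[1],l[2]])
            r+=list(np.array(proj(im,w))-px)
        return r
    o=least_squares(f,g,loss="soft_l1",x_scale=[10,10,.1]);print(name,np.round(o.x,3),np.round(np.reshape(f(o.x),(-1,2)),1).tolist());return o.x
D=[(t,(-90,-65,8),T((367,110),tD)),(t,(-90,65,8),T((302,316),tD)),(t,(90,65,8),T((22,230),tD))]
Ds=[(s,(90,-65,8),0),]
Sd=[(s,(90,65,8),S((118,338),sD)),(s,(-90,65,8),S((375,236),sD)),(s,(90,-65,8),S((20,238),sD))]
g=[535,170,1.3]
fit("D top",D,g);fit("D side",Sd,g);fit("D all",D+Sd,g)
A=[(t,(165,0,60),T((50,86),tA)),(t,(-4,0,60),T((342,132),tA)),(t,(-53,0,60),T((427,145),tA))]
As=[(s,(165,0,60),S((80,145),sA)),(s,(-4,0,60),S((243,70),sA)),(s,(-53,0,60),S((288,53),sA))]
g=[540,-255,1.4]
fit("A top",A,g);fit("A side",As,g);fit("A all",A+As,g)
R=[(t,(a,b,12),T(p,tA)) for a,b,p in((85,45,(20,180)),(85,-45,(40,36)),(-85,-45,(318,80)),(-85,45,(300,223)))]
Rs=[(s,(a,b,12),S(p,sA)) for a,b,p in((85,-45,(30,193)),(85,45,(115,243)),(-85,45,(277,152)))]
g=[540,-170,1.4]
fit("R top",R,g);fit("R side",Rs,g);fit("R all",R+Rs,g)
E
python3 fit.py
```

```text
D top [534.714 173.733   1.273] [[0.3, -0.0], [0.4, 0.0], [-0.9, -0.0]]
D side [535.278 172.544   1.272] [[-0.1, 2.3], [1.0, -0.5], [-0.8, -1.4]]
D all [534.72  173.429   1.274] [[0.5, -0.1], [0.5, 0.0], [-0.8, 0.0], [-0.2, 2.6], [1.0, -0.2], [-0.9, -1.1]]
A top [ 543.548 -259.647    1.404] [[0.4, 0.1], [0.0, -0.1], [-0.4, 0.0]]
A side [ 543.498 -265.107    1.398] [[-0.2, 0.3], [0.3, 0.2], [-0.0, -0.7]]
A all [ 542.852 -260.808    1.402] [[0.9, 0.3], [0.5, 0.2], [0.1, 0.3], [-0.9, 1.1], [-0.4, 0.8], [-0.7, -0.1]]
R top [ 555.529 -172.326    1.404] [[-0.2, 0.0], [0.1, -0.1], [-0.1, -0.2], [0.3, 0.3]]
R side [ 554.527 -170.867    1.428] [[-0.6, 0.0], [0.6, -0.8], [-0.0, 0.8]]
R all [ 555.259 -172.276    1.41 ] [[-0.1, 0.4], [-0.1, 0.2], [-0.2, -0.3], [0.4, 0.2], [-0.7, -0.6], [-0.0, -1.2], [0.3, 0.8]]
```

move_arm:
  motion:
    - [25, 30, 0, 0, 0, 0.11, 87.8]
    - [50, 60, 0, 0, 0, 0.22, 87.8]
    - [75, 90, 0, 0, 0, 0.33, 87.8]
    - [100, 120, 0, 0, 0, 0.44, 87.8]
    - [126, 148, 0, 0, 0, 0.55, 87.8]

```text
t: 2.32
ee_pos: [362.4, -429.2, 222.8]
orientation: [-2.987, 0.972, 0.0]
ft_force: [0.8, -0.7, -0.4]
width: 88.0
```

move_arm:
  motion:
    - [25, 30, 0, 0, 0, 0.1, 87.8]
    - [50, 60, 0, 0, 0, 0.2, 87.8]
    - [75, 90, 0, 0, 0, 0.3, 87.8]
    - [100, 120, 0, 0, 0, 0.4, 87.8]
    - [126, 148, 0, 0, 0, 0.466, 87.8]

```text
t: 2.73
ee_pos: [488.6, -281.0, 222.9]
orientation: [3.131, -0.256, 0.0]
ft_force: [0.7, -0.3, -0.2]
width: 87.9
```

move_arm:
  motion:
    - [25, 30, 0, 0, 0, 0, 87.8]
    - [50, 60, -20, 0, 0, 0, 87.8]
    - [63, 74, -45, 0, 0, 0, 87.8]
    - [63, 74, -80, 0, 0, 0, 87.8]
    - [63, 74, -80, 0, 0, 0, 87.8]

```text
t: 3.15
ee_pos: [547.9, -206.0, 137.2]
orientation: [-3.128, 0.259, 0.014]
ft_force: [-2.2, 0.4, -1.2]
width: 88.0
```

move_arm:
  motion:
    - [0, 0, -35, 0, 0, 0, 87.8]
    - [0, 0, -70, 0, 0, 0, 87.8]
    - [0, 0, -90, 0, 0, 0, 87.8]
    - [0, 0, -97, 0, 0, 0, 87.8]
    - [0, 0, -97, 0, 0, 0, 87.8]

```text
t: 3.57
ee_pos: [549.8, -209.1, 45.1]
orientation: [-3.13, 0.265, 0.004]
ft_force: [0.6, -0.1, -0.3]
width: 87.5
```

Run:
```python
from h import *
o=get_obs();print(o["ee_pos"],o["ft_force"],o["orientation"])
s=get_image("side");t=get_image("top")
a=cv2.resize(s["color"][130:260,290:430,::-1],None,fx=4,fy=4,interpolation=cv2.INTER_CUBIC)
b=cv2.resize(t["color"][150:280,340:480,::-1],None,fx=4,fy=4,interpolation=cv2.INTER_CUBIC)
cv2.imwrite("pics/g1.png",cv2.resize(np.hstack([a,b]),(800,371)))
```

```text
[ 549.83557569 -209.10823476   45.09842024] [ 0.6298198  -0.14012749 -0.27688653] [-3.12964867  0.26494023  0.00389288]
```

View pics/g1.png

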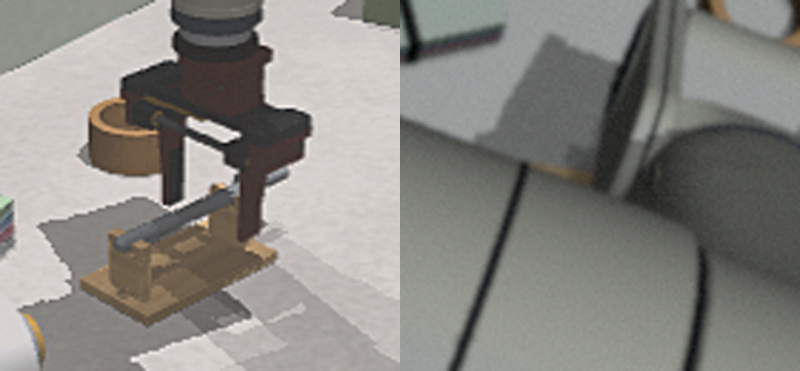

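The side crop shows both fingers straddling the shank, between the supports and clear of them. I'll close the gripper now.

move_arm:
  motion:
    - [0, 0, 0, 0, 0, 0, 40]
    - [0, 0, 0, 0, 0, 0, 25]
    - [0, 0, 0, 0, 0, 0, 20]
    - [0, 0, 0, 0, 0, 0, 10]
    - [0, 0, 0, 0, 0, 0, 0]

```text
t: 4.08
ee_pos: [551.1, -208.9, 46.3]
orientation: [3.13, -0.263, 0.001]
ft_force: [-0.5, -0.0, -0.2]
width: 57.9
```

move_arm:
  motion:
    - [0, 0, 0, 0, 0, 0, 0]
    - [0, 0, 0, 0, 0, 0, 0]
    - [0, 0, 0, 0, 0, 0, 0]
    - [0, 0, 0, 0, 0, 0, 0]
    - [0, 0, 0, 0, 0, 0, 0]

```text
t: 4.5
ee_pos: [550.7, -208.8, 45.6]
orientation: [-3.13, 0.264, 0.0]
ft_force: [-0.4, 0.2, 0.5]
width: 24.8
```

```bash
python3 -c "
from h import *
print(get_obs())"
```

```text
{'t': 4.5, 'qpos': array([-3.82528437e-01,  6.19978917e-01,  1.80095816e+00, -8.11501480e-06,
        7.20867972e-01, -2.14552759e-01]), 'qvel': array([ 0.0001022 ,  0.0013023 , -0.00012623,  0.0008347 , -0.00018061,
        0.00074118]), 'joint_torque': array([ 2.29969606e-03, -5.65059793e+01, -1.82029885e+01,  4.49686870e-02,
        3.16024886e-02,  4.01476177e-05]), 'ee_pos': array([ 550.73012137, -208.75957718,   45.57645577]), 'orientation': array([-3.13046247e+00,  2.63531128e-01,  3.21347790e-04]), 'ft_force': array([-0.35146321,  0.15867413,  0.48167372]), 'moment': array([-0.00416244, -0.05030179, -0.00455221]), 'width': 24.784689025708975}
```

move_arm:
  motion:
    - [0, 0, 0, 0, 0, 0, 0]
    - [0, 0, 0, 0, 0, 0, 0]
    - [0, 0, 0, 0, 0, 0, 0]
    - [0, 0, 0, 0, 0, 0, 0]
    - [0, 0, 0, 0, 0, 0, 0]

```text
t: 4.92
ee_pos: [550.9, -208.8, 45.6]
orientation: [-3.131, 0.264, -0.0]
ft_force: [0.3, -0.4, -0.9]
width: 15.2
```

```bash
python3 -c "
from h import *
o=get_obs();print(o['ft_force'],o['moment'],o['width'],o['ee_pos'])"
```

```text
[ 0.28136173 -0.38936303 -0.89128765] [-0.0017673  -0.1425698  -0.01233032] 15.23454904833346 [ 550.85965909 -208.7999943    45.6402446 ]
```

move_arm:
  motion:
    - [0, 0, 8, 0, 0, 0, 0]
    - [0, 0, 25, 0, 0, 0, 0]
    - [0, 0, 50, 0, 0, 0, 0]
    - [0, 0, 75, 0, 0, 0, 0]
    - [0, 0, 100, 0, 0, 0, 0]

```text
t: 5.33
ee_pos: [549.9, -208.5, 146.5]
orientation: [-3.13, 0.263, 0.003]
ft_force: [0.3, 0.3, -3.4]
width: 15.2
```

move_arm:
  motion:
    - [-17, 32, 0, 0, 0, -0.026, 0]
    - [-34, 64, 0, 0, 0, -0.052, 0]
    - [-51, 96, 0, 0, 0, -0.078, 0]
    - [-68, 128, 0, 0, 0, -0.104, 0]
    - [-84.5, 158.6, 0, 0, 0, -0.13, 0]

```text
t: 5.75
ee_pos: [464.6, -48.9, 145.9]
orientation: [-3.106, 0.469, 0.001]
ft_force: [0.2, 0.7, -3.8]
width: 15.1
```

move_arm:
  motion:
    - [0, 0, -25, 0, 0, 0, 0]
    - [0, 0, -50, 0, 0, 0, 0]
    - [0, 0, -74, 0, 0, 0, 0]
    - [0, 0, -74, 0, 0, 0, 0]
    - [0, 0, -74, 0, 0, 0, 0]

```text
t: 6.17
ee_pos: [465.1, -50.0, 71.2]
orientation: [3.107, -0.466, -0.005]
ft_force: [0.3, -0.1, -2.2]
width: 15.1
```

Run:
```python
from h import *
o=get_obs();print({k:np.round(o[k],3) for k in("t","ee_pos","orientation","ft_force","moment","width")})
s=get_image("side");t=get_image("top")
for n,im in(("s",s),("t",t)):
    for l in("axle","axle_tip","mouth","brake"): print(n,l,[(np.round(d["location"],1),round(d["p"],2)) for d in mark_of(im,l)[:2]])
a=cv2.resize(s["color"][180:310,270:430,::-1],None,fx=4,fy=4,interpolation=cv2.INTER_CUBIC)
b=cv2.resize(t["color"][180:310,240:400,::-1],None,fx=4,fy=4,interpolation=cv2.INTER_CUBIC)
cv2.imwrite("pics/g2.png",cv2.resize(np.vstack([a,b]),(369*1,600)))
cv2.imwrite("pics/g2s.png",cv2.resize(a,(800,650))[:600]); cv2.imwrite("pics/g2t.png",b)
```

```text
{'t': np.float64(6.167), 'ee_pos': array([465.078, -50.004,  71.2  ]), 'orientation': array([ 3.107, -0.466, -0.005]), 'ft_force': array([ 0.264, -0.13 , -2.187]), 'moment': array([ 0.004, -0.07 ,  0.018]), 'width': np.float64(15.059)}
s axle [(array([220. , 370.4]), 0.66), (array([224.5, 262.2]), 0.22)]
s axle_tip [(array([247.4, 311.2]), 0.78)]
s mouth [(array([248.5, 299.1]), 0.69)]
s brake [(array([213.5, 376.7]), 0.74), (array([253.1, 281.8]), 0.59)]
t axle []
t axle_tip [(array([246.8, 294.3]), 0.64)]
t mouth [(array([239.4, 279.3]), 0.59)]
t brake [(array([233.6, 260.8]), 0.81)]
```

View pics/g2.png

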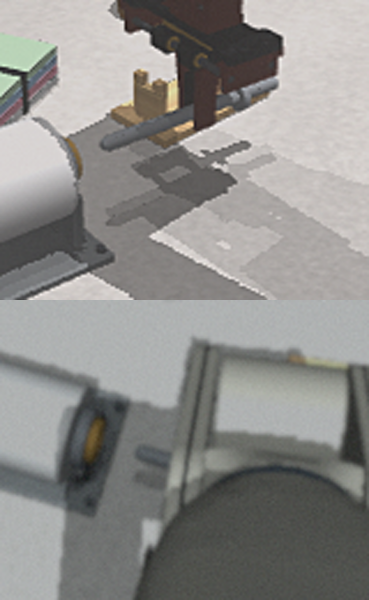

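The tip shows in both views. In this picture it is at about (102,143) in the side half and (138,452) in the top half, just short of the brass ring. I'll overlay the predicted axis on the top crop.

Run:
```python
from h import *
s=get_image("side");t=get_image("top")
d=np.array([np.cos(1.274),np.sin(1.274),0]);n=np.array([-d[1],d[0],0]);M=np.array([534.7,173.5,85])-79*d
p=get_obs()["ee_pos"]; A=np.array([p[0],p[1],85])+.0
out=[]
for im,x,y in((s,285,215),(t,255,205)):
    k=8;w,h=50,37
    w,h=50,70
    a=cv2.resize(im["color"][y:y+h,x:x+w,::-1],None,fx=k,fy=k,interpolation=cv2.INTER_CUBIC)
    P=lambda q:tuple(int(round((v-o+.5)*k)) for v,o in zip(proj(im,q),(x,y)))
    cv2.line(a,P(M-60*d),P(M),(0,0,255),1)
    th=np.linspace(0,2*np.pi,40)
    for rr in(22,12): cv2.polylines(a,[np.array([P(M+rr*(np.cos(q)*n+np.sin(q)*np.array([0,0,1]))) for q in th])],1,(0,255,0),1)
    for e in(-8,8): cv2.line(a,P(A+115*d+e*n),P(A+65*d+e*n),(255,0,0),1)
    out.append(a)
cv2.imwrite("pics/ov.png",np.hstack(out))
```

```text
(no output)
```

View pics/ov.png

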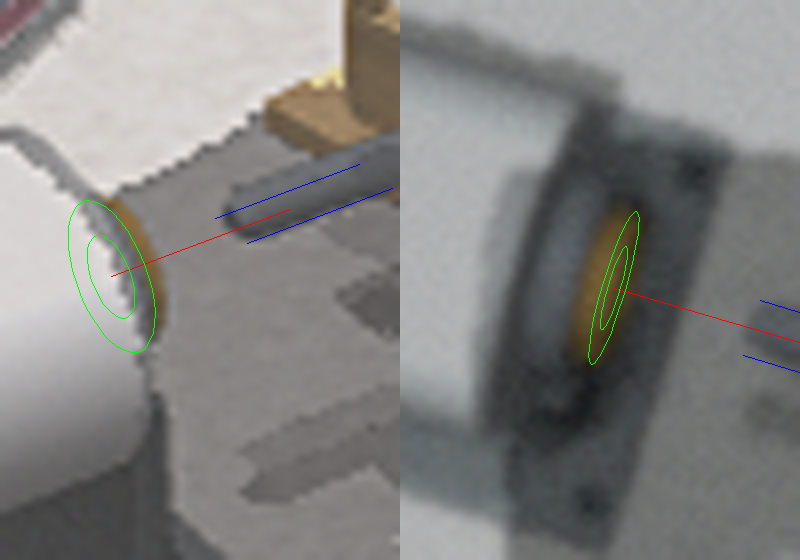

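Laterally the tip and ring agree with the prediction. The tip may be 1–2 mm high, so I'll lower 1 mm and advance.

move_arm:
  motion:
    - [2.3, 7.6, -1, 0, 0, 0, 0]
    - [5, 16, -1, 0, 0, 0, 0]
    - [8.2, 26.8, -1, 0, 0, 0, 0]
    - [8.2, 26.8, -1, 0, 0, 0, 0]
    - [8.2, 26.8, -1, 0, 0, 0, 0]

```text
t: 7.18
ee_pos: [474.8, -22.4, 70.6]
orientation: [3.107, -0.463, 0.0]
ft_force: [0.5, 1.4, -3.4]
width: 15.1
```

move_arm:
  motion:
    - [0.6, 1.9, 0, 0, 0, 0, 0]
    - [1.2, 3.8, 0, 0, 0, 0, 0]
    - [1.75, 5.7, 0, 0, 0, 0, 0]
    - [2.3, 7.6, 0, 0, 0, 0, 0]
    - [2.9, 9.6, 0, 0, 0, 0, 0]

```text
t: 7.6
ee_pos: [477.4, -13.7, 70.7]
orientation: [-3.107, 0.467, 0.0]
ft_force: [-0.1, 0.5, -3.0]
width: 15.0
```

move_arm:
  motion:
    - [0.6, 1.9, 0, 0, 0, 0, 0]
    - [1.2, 3.8, 0, 0, 0, 0, 0]
    - [1.75, 5.7, 0, 0, 0, 0, 0]
    - [2.3, 7.6, 0, 0, 0, 0, 0]
    - [2.9, 9.6, 0, 0, 0, 0, 0]

```text
t: 8.02
ee_pos: [480.3, -4.0, 70.7]
orientation: [3.107, -0.466, -0.0]
ft_force: [0.0, -0.2, -4.1]
width: 15.3
```

move_arm:
  motion:
    - [0.6, 1.9, 0, 0, 0, 0, 0]
    - [1.2, 3.8, 0, 0, 0, 0, 0]
    - [1.75, 5.7, 0, 0, 0, 0, 0]
    - [2.3, 7.6, 0, 0, 0, 0, 0]
    - [2.9, 9.6, 0, 0, 0, 0, 0]

```text
t: 8.43
ee_pos: [483.2, 5.6, 70.7]
orientation: [3.107, -0.466, -0.0]
ft_force: [0.3, -0.9, -4.0]
width: 15.4
```

move_arm:
  motion:
    - [0.6, 1.9, 0, 0, 0, 0, 0]
    - [1.2, 3.8, 0, 0, 0, 0, 0]
    - [1.75, 5.7, 0, 0, 0, 0, 0]
    - [2.3, 7.6, 0, 0, 0, 0, 0]
    - [2.9, 9.6, 0, 0, 0, 0, 0]

```text
t: 8.85
ee_pos: [486.1, 15.2, 70.7]
orientation: [-3.107, 0.466, -0.0]
ft_force: [-0.2, -0.9, -3.9]
width: 15.2
```

Run:
```python
from h import *
o=get_obs();print({k:np.round(o[k],3) for k in("t","ee_pos","orientation","ft_force","moment","width")})
s=get_image("side");t=get_image("top")
a=cv2.resize(s["color"][190:280,270:400,::-1],None,fx=6,fy=6,interpolation=cv2.INTER_CUBIC)
cv2.imwrite("pics/g3.png",a)
```

```text
{'t': np.float64(8.85), 'ee_pos': array([486.141,  15.189,  70.667]), 'orientation': array([-3.107,  0.466, -0.   ]), 'ft_force': array([-0.161, -0.922, -3.899]), 'moment': array([-0.042,  0.003, -0.005]), 'width': np.float64(15.191)}
```

View pics/g3.png

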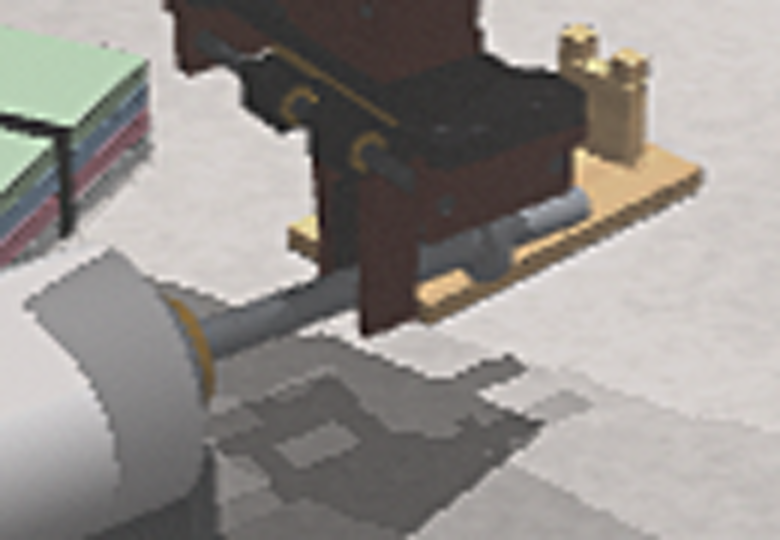

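The axle passes through the brass ring at about (205,340) with only 1 N of force. I'll continue.

move_arm:
  motion:
    - [0.6, 1.9, 0, 0, 0, 0, 0]
    - [1.2, 3.8, 0, 0, 0, 0, 0]
    - [1.75, 5.7, 0, 0, 0, 0, 0]
    - [2.3, 7.6, 0, 0, 0, 0, 0]
    - [2.9, 9.6, 0, 0, 0, 0, 0]

```text
t: 9.37
ee_pos: [489.0, 24.8, 70.7]
orientation: [3.107, -0.466, -0.0]
ft_force: [0.3, 0.3, -3.1]
width: 15.1
```

move_arm:
  motion:
    - [0.6, 1.9, 0, 0, 0, 0, 0]
    - [1.2, 3.8, 0, 0, 0, 0, 0]
    - [1.75, 5.7, 0, 0, 0, 0, 0]
    - [2.3, 7.6, 0, 0, 0, 0, 0]
    - [2.9, 9.6, 0, 0, 0, 0, 0]

```text
t: 9.78
ee_pos: [491.5, 34.1, 70.5]
orientation: [3.106, -0.466, -0.001]
ft_force: [-0.9, -3.8, -3.9]
width: 15.5
```

move_arm:
  motion:
    - [0.6, 1.9, 0, 0, 0, 0, 0]
    - [1.2, 3.8, 0, 0, 0, 0, 0]
    - [1.75, 5.7, 0, 0, 0, 0, 0]
    - [2.3, 7.6, 0, 0, 0, 0, 0]
    - [2.9, 9.6, 0, 0, 0, 0, 0]

```text
t: 10.2
ee_pos: [494.0, 43.2, 70.5]
orientation: [3.106, -0.466, -0.002]
ft_force: [-3.1, -7.6, -3.6]
width: 15.5
```

move_arm:
  motion:
    - [0.6, 1.9, 0, 0, 0, 0, 0]
    - [1.2, 3.8, 0, 0, 0, 0, 0]
    - [1.75, 5.7, 0, 0, 0, 0, 0]
    - [2.3, 7.6, 0, 0, 0, 0, 0]
    - [2.9, 9.6, 0, 0, 0, 0, 0]

```text
t: 10.62
ee_pos: [496.8, 52.8, 70.4]
orientation: [3.105, -0.466, -0.003]
ft_force: [-2.1, -7.9, -5.4]
width: 15.5
```

move_arm:
  motion:
    - [0.6, 1.9, 0, 0, 0, 0, 0]
    - [1.2, 3.8, 0, 0, 0, 0, 0]
    - [1.75, 5.7, 0, 0, 0, 0, 0]
    - [2.3, 7.6, 0, 0, 0, 0, 0]
    - [2.9, 9.6, 0, 0, 0, 0, 0]

```text
t: 11.03
ee_pos: [499.6, 62.4, 70.3]
orientation: [3.105, -0.466, -0.003]
ft_force: [-1.6, -7.3, -6.0]
width: 15.4
```

move_arm:
  motion:
    - [0.6, 1.9, 0, 0, 0, 0, 0]
    - [1.2, 3.8, 0, 0, 0, 0, 0]
    - [1.75, 5.7, 0, 0, 0, 0, 0]
    - [2.3, 7.6, 0, 0, 0, 0, 0]
    - [2.9, 9.6, 0, 0, 0, 0, 0]

```text
t: 11.45
ee_pos: [502.4, 72.0, 70.2]
orientation: [3.105, -0.466, -0.003]
ft_force: [-1.9, -7.5, -5.2]
width: 15.6
```

Run:
```python
from h import *
o=get_obs();print({k:np.round(o[k],3) for k in("t","ee_pos","orientation","ft_force","moment","width")})
s=get_image("side")
a=cv2.resize(s["color"][180:280,270:400,::-1],None,fx=6,fy=6,interpolation=cv2.INTER_CUBIC)
cv2.imwrite("pics/g4.png",a)
```

```text
{'t': np.float64(11.45), 'ee_pos': array([502.365,  71.959,  70.153]), 'orientation': array([ 3.105e+00, -4.660e-01, -3.000e-03]), 'ft_force': array([-1.937, -7.502, -5.172]), 'moment': array([-1.264,  0.27 ,  0.064]), 'width': np.float64(15.584)}
```

View pics/g4.png

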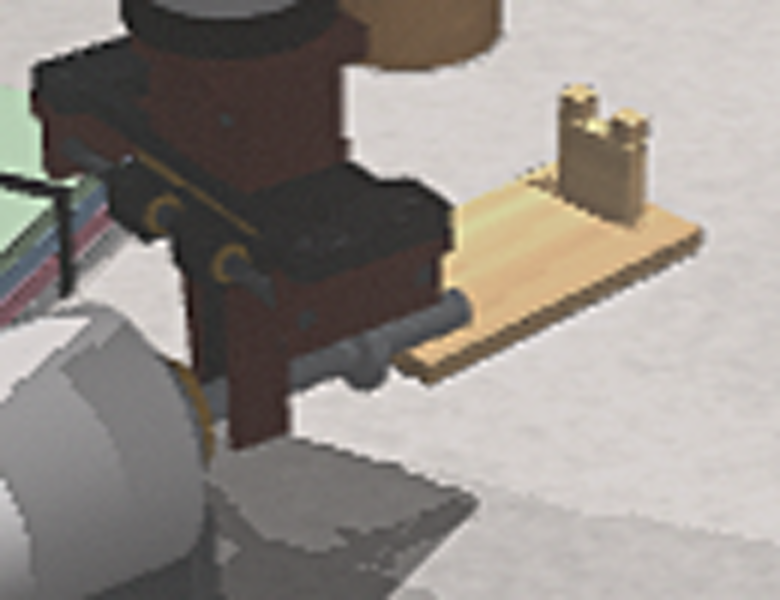

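The axle is about halfway in and the drag is about 8 N. I'll let go.

move_arm:
  motion:
    - [0, 0, 0, 0, 0, 0, 25]
    - [0, 0, 0, 0, 0, 0, 40]
    - [0, 0, 0, 0, 0, 0, 50]
    - [0, 0, 0, 0, 0, 0, 50]
    - [0, 0, 0, 0, 0, 0, 50]

```text
t: 11.92
ee_pos: [504.0, 72.8, 71.0]
orientation: [-3.106, 0.466, -0.002]
ft_force: [0.1, 0.1, 1.4]
width: 45.2
```

move_arm:
  motion:
    - [0, 0, 0, 0, 0, 0, 50]
    - [0, 0, 5, 0, 0, 0, 50]
    - [0, 0, 20, 0, 0, 0, 50]
    - [0, 0, 40, 0, 0, 0, 50]
    - [0, 0, 55, 0, 0, 0, 50]

```text
t: 12.33
ee_pos: [503.6, 72.6, 126.9]
orientation: [-3.107, 0.466, -0.0]
ft_force: [0.2, -0.1, 0.1]
width: 50.3
```

move_arm:
  motion:
    - [-6, -19.5, 0, 0, 0, 0, 50]
    - [-12, -39, 0, 0, 0, 0, 50]
    - [-18, -58.5, 0, 0, 0, 0, 50]
    - [-24.3, -79.4, 0, 0, 0, 0, 50]
    - [-24.3, -79.4, 0, 0, 0, 0, 50]

```text
t: 12.75
ee_pos: [478.0, -9.0, 126.0]
orientation: [3.106, -0.469, -0.001]
ft_force: [0.5, 0.9, 0.4]
width: 50.4
```

Run:
```python
from h import *
o=get_obs();print({k:np.round(o[k],3) for k in("t","ee_pos","orientation","ft_force","moment","width")})
s=get_image("side")
d=np.array([np.cos(1.274),np.sin(1.274),0]);n=np.array([-d[1],d[0],0]);M=np.array([534.7,173.5,85])-79*d
x,y,k=270,180,6
a=cv2.resize(s["color"][180:280,270:400,::-1],None,fx=6,fy=6,interpolation=cv2.INTER_CUBIC)
P=lambda q:tuple(int(round((v-o+.5)*k)) for v,o in zip(proj(s,q),(x,y)))
for q in (0,20,40,60,80,88,133): cv2.circle(a,P(M-q*d),3,(0,0,255),-1)
cv2.circle(a,P(o["ee_pos"]),4,(0,255,0),-1)
cv2.imwrite("pics/g5.png",a)
```

```text
{'t': np.float64(12.75), 'ee_pos': array([478.036,  -8.952, 126.007]), 'orientation': array([ 3.106e+00, -4.690e-01, -1.000e-03]), 'ft_force': array([0.525, 0.923, 0.393]), 'moment': array([-0.027, -0.138, -0.02 ]), 'width': np.float64(50.388)}
```

View pics/g5.png

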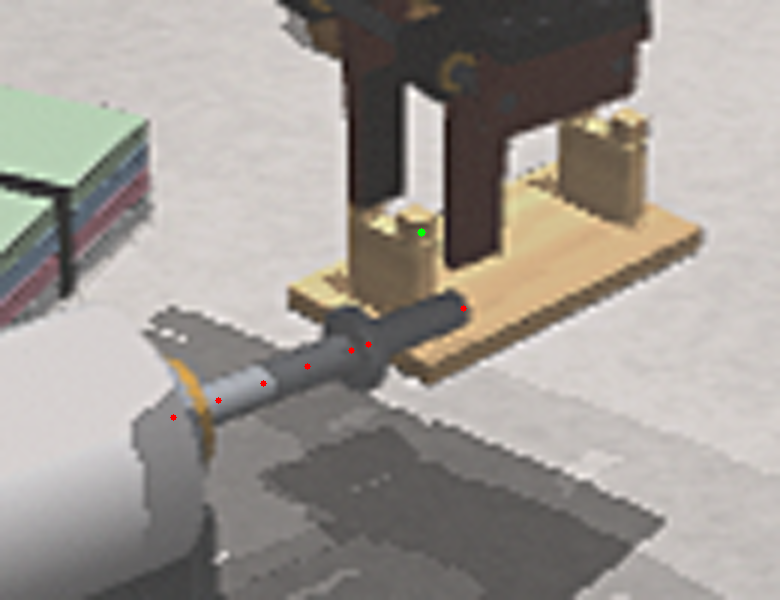

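The axle stays put, with its tip about 85 mm in. The collar is at (355,345) and the stub end at (463,306), both matching the prediction. I'll take it by the stub.

move_arm:
  motion:
    - [0, 0, -15, 0, 0, 0, 50]
    - [0, 0, -30, 0, 0, 0, 50]
    - [0, 0, -45, 0, 0, 0, 50]
    - [0, 0, -56, 0, 0, 0, 50]
    - [0, 0, -56, 0, 0, 0, 50]

```text
t: 13.22
ee_pos: [478.2, -6.1, 68.0]
orientation: [3.107, -0.466, -0.005]
ft_force: [0.5, 0.1, 0.7]
width: 49.8
```

move_arm:
  motion:
    - [0, 0, 0, 0, 0, 0, 30]
    - [0, 0, 0, 0, 0, 0, 20]
    - [0, 0, 0, 0, 0, 0, 10]
    - [0, 0, 0, 0, 0, 0, 0]
    - [0, 0, 0, 0, 0, 0, 0]

```text
t: 13.63
ee_pos: [479.6, -6.8, 70.3]
orientation: [-3.107, 0.466, -0.002]
ft_force: [-0.2, 0.8, 0.5]
width: 20.0
```

move_arm:
  motion:
    - [0, 0, 0, 0, 0, 0, 0]
    - [0, 0, 0, 0, 0, 0, 0]
    - [0, 0, 0, 0, 0, 0, 0]
    - [0, 0, 0, 0, 0, 0, 0]
    - [0, 0, 0, 0, 0, 0, 0]

```text
t: 14.05
ee_pos: [479.4, -6.8, 69.8]
orientation: [-3.107, 0.466, -0.001]
ft_force: [-0.3, 0.5, 1.9]
width: 15.3
```

Run:
```python
from h import *
o=get_obs();print({k:np.round(o[k],3) for k in("t","ee_pos","orientation","ft_force","moment","width")})
s=get_image("side")
a=cv2.resize(s["color"][180:280,270:400,::-1],None,fx=6,fy=6,interpolation=cv2.INTER_CUBIC)
cv2.imwrite("pics/g6.png",a)
```

```text
{'t': np.float64(14.05), 'ee_pos': array([479.366,  -6.831,  69.803]), 'orientation': array([-3.107e+00,  4.660e-01, -1.000e-03]), 'ft_force': array([-0.303,  0.513,  1.907]), 'moment': array([ 0.051, -0.115,  0.012]), 'width': np.float64(15.307)}
```

View pics/g6.png

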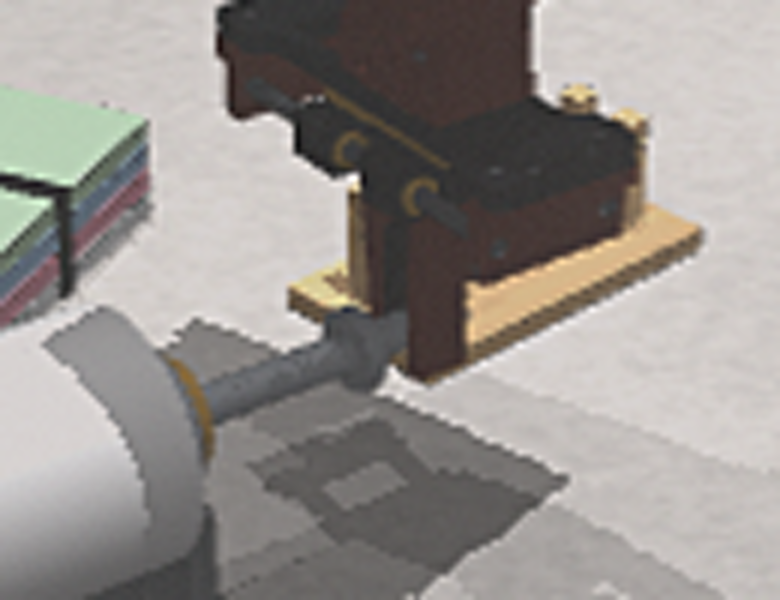

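move_arm:
  motion:
    - [0.6, 1.9, 0, 0, 0, 0, 0]
    - [1.2, 3.8, 0, 0, 0, 0, 0]
    - [1.75, 5.7, 0, 0, 0, 0, 0]
    - [2.3, 7.6, 0, 0, 0, 0, 0]
    - [2.9, 9.6, 0, 0, 0, 0, 0]

```text
t: 14.52
ee_pos: [481.0, 1.5, 69.4]
orientation: [3.105, -0.465, -0.003]
ft_force: [-2.1, -12.1, 1.2]
width: 15.3
```

move_arm:
  motion:
    - [0.9, 2.9, 0, 0, 0, 0, 0]
    - [1.8, 5.7, 0, 0, 0, 0, 0]
    - [2.6, 8.6, 0, 0, 0, 0, 0]
    - [3.5, 11.5, 0, 0, 0, 0, 0]
    - [4.4, 14.3, 0, 0, 0, 0, 0]

```text
t: 14.93
ee_pos: [485.4, 15.7, 69.4]
orientation: [3.105, -0.465, -0.003]
ft_force: [-1.9, -12.2, 3.2]
width: 15.2
```

move_arm:
  motion:
    - [0.9, 2.9, 0, 0, 0, 0, 0]
    - [1.8, 5.7, 0, 0, 0, 0, 0]
    - [2.6, 8.6, 0, 0, 0, 0, 0]
    - [3.5, 11.5, 0, 0, 0, 0, 0]
    - [4.4, 14.3, 0, 0, 0, 0, 0]

```text
t: 15.35
ee_pos: [489.7, 29.9, 69.4]
orientation: [3.104, -0.465, -0.003]
ft_force: [-2.3, -11.8, 3.3]
width: 15.1
```

move_arm:
  motion:
    - [0.9, 2.9, 0, 0, 0, 0, 0]
    - [1.8, 5.7, 0, 0, 0, 0, 0]
    - [2.6, 8.6, 0, 0, 0, 0, 0]
    - [3.5, 11.5, 0, 0, 0, 0, 0]
    - [4.4, 14.3, 0, 0, 0, 0, 0]

```text
t: 15.77
ee_pos: [494.1, 44.1, 69.4]
orientation: [3.104, -0.465, -0.003]
ft_force: [-2.4, -12.7, 3.2]
width: 15.2
```

move_arm:
  motion:
    - [0.6, 1.9, 0.3, 0, 0, 0, 0]
    - [1.2, 3.8, 0.6, 0, 0, 0, 0]
    - [1.75, 5.7, 0.8, 0, 0, 0, 0]
    - [2.3, 7.6, 0.8, 0, 0, 0, 0]

```text
t: 16.1
ee_pos: [496.2, 52.0, 69.8]
orientation: [3.105, -0.466, -0.004]
ft_force: [-0.5, -10.2, -2.7]
width: 15.5
```

move_arm:
  motion:
    - [0.3, 1, 0, 0, 0, 0, 0]
    - [0.6, 1.9, 0, 0, 0, 0, 0]

```text
t: 16.27
ee_pos: [496.8, 53.9, 69.7]
orientation: [3.105, -0.465, -0.004]
ft_force: [-0.4, -10.1, -2.8]
width: 15.1
```

Run:
```python
from h import *
o=get_obs();print({k:np.round(o[k],3) for k in("t","ee_pos","orientation","ft_force","moment","width")})
s=get_image("side")
a=cv2.resize(s["color"][210:280,280:360,::-1],None,fx=8,fy=8,interpolation=cv2.INTER_CUBIC)
cv2.imwrite("pics/g7.png",a)
```

```text
{'t': np.float64(16.267), 'ee_pos': array([496.803,  53.903,  69.7  ]), 'orientation': array([ 3.105, -0.465, -0.004]), 'ft_force': array([ -0.373, -10.102,  -2.804]), 'moment': array([-1.656,  0.106, -0.122]), 'width': np.float64(15.132)}
```

View pics/g7.png

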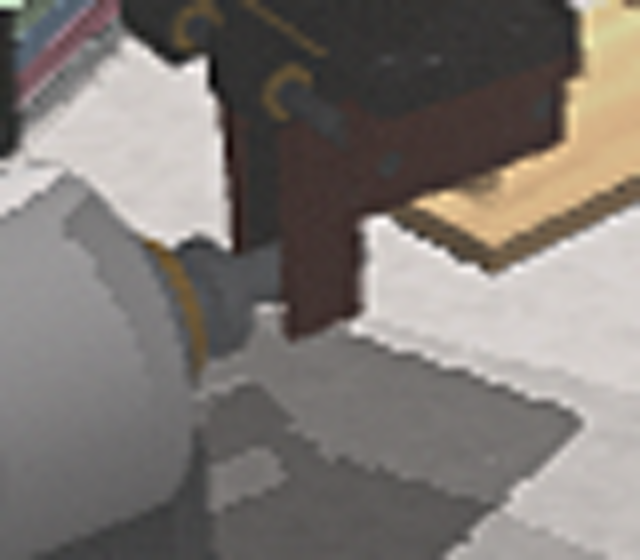

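The collar is a few mm from the ring. The axial drag is about 9.8 N, so I'll go in small steps.

move_arm:
  motion:
    - [0.15, 0.5, 0, 0, 0, 0, 0]
    - [0.3, 1, 0, 0, 0, 0, 0]

```text
t: 16.48
ee_pos: [497.2, 54.9, 69.7]
orientation: [3.105, -0.465, -0.004]
ft_force: [-0.4, -9.2, -3.5]
width: 15.4
```

move_arm:
  motion:
    - [0.15, 0.5, 0, 0, 0, 0, 0]
    - [0.3, 1, 0, 0, 0, 0, 0]

```text
t: 16.65
ee_pos: [497.4, 55.8, 69.7]
orientation: [3.105, -0.465, -0.004]
ft_force: [-0.7, -9.7, -2.7]
width: 15.0
```

move_arm:
  motion:
    - [0.15, 0.5, 0, 0, 0, 0, 0]
    - [0.3, 1, 0, 0, 0, 0, 0]

```text
t: 16.82
ee_pos: [497.7, 56.8, 69.7]
orientation: [3.104, -0.466, -0.004]
ft_force: [-0.5, -9.7, -2.8]
width: 15.4
```

move_arm:
  motion:
    - [0.15, 0.5, 0, 0, 0, 0, 0]
    - [0.3, 1, 0, 0, 0, 0, 0]

```text
t: 16.98
ee_pos: [498.0, 57.8, 69.7]
orientation: [3.105, -0.466, -0.004]
ft_force: [-1.3, -9.6, -3.4]
width: 15.4
```

move_arm:
  motion:
    - [0.15, 0.5, 0, 0, 0, 0, 0]
    - [0.3, 1, 0, 0, 0, 0, 0]

```text
t: 17.15
ee_pos: [498.3, 58.8, 69.7]
orientation: [3.105, -0.465, -0.004]
ft_force: [-0.4, -9.6, -2.4]
width: 15.0
```

move_arm:
  motion:
    - [0.15, 0.5, 0, 0, 0, 0, 0]
    - [0.3, 1, 0, 0, 0, 0, 0]

```text
t: 17.32
ee_pos: [498.6, 59.8, 69.7]
orientation: [3.104, -0.466, -0.004]
ft_force: [-1.3, -10.7, -3.6]
width: 15.5
```

move_arm:
  motion:
    - [0.15, 0.5, 0, 0, 0, 0, 0]
    - [0.3, 1, 0, 0, 0, 0, 0]

```text
t: 17.48
ee_pos: [499.0, 60.8, 69.7]
orientation: [3.105, -0.466, -0.004]
ft_force: [-1.3, -9.6, -2.9]
width: 15.0
```

move_arm:
  motion:
    - [0.15, 0.5, 0, 0, 0, 0, 0]
    - [0.3, 1, 0, 0, 0, 0, 0]

```text
t: 17.65
ee_pos: [499.2, 61.8, 69.7]
orientation: [3.104, -0.466, -0.004]
ft_force: [0.2, -9.8, -2.7]
width: 15.1
```

move_arm:
  motion:
    - [0.15, 0.5, 0, 0, 0, 0, 0]
    - [0.3, 1, 0, 0, 0, 0, 0]

```text
t: 17.82
ee_pos: [499.5, 62.8, 69.7]
orientation: [3.104, -0.466, -0.004]
ft_force: [-0.8, -8.9, -3.1]
width: 15.1
```

move_arm:
  motion:
    - [0.15, 0.5, 0, 0, 0, 0, 0]
    - [0.3, 1, 0, 0, 0, 0, 0]

```text
t: 17.98
ee_pos: [499.8, 63.4, 69.7]
orientation: [3.104, -0.465, -0.004]
ft_force: [-1.1, -15.6, -1.8]
width: 15.0
```

move_arm:
  motion:
    - [0.15, 0.5, 0, 0, 0, 0, 0]
    - [0.3, 1, 0, 0, 0, 0, 0]

```text
t: 18.15
ee_pos: [499.8, 63.5, 69.7]
orientation: [3.103, -0.464, -0.005]
ft_force: [-1.5, -21.8, -0.2]
width: 15.4
```

Contact: the travel stopped and the axial push rose from about 9.5 to about 21 N. The ring load is therefore about 12 N, inside the limit. I'll let go now.

move_arm:
  motion:
    - [0, 0, 0, 0, 0, 0, 30]
    - [0, 0, 0, 0, 0, 0, 50]
    - [0, 0, 0, 0, 0, 0, 50]
    - [0, 0, 0, 0, 0, 0, 50]
    - [0, 0, 0, 0, 0, 0, 50]

```text
t: 18.57
ee_pos: [501.6, 66.4, 70.5]
orientation: [-3.107, 0.466, -0.0]
ft_force: [0.1, -0.6, 0.2]
width: 45.0
```

move_arm:
  motion:
    - [0, 0, 0, 0, 0, 0, 50]
    - [0, 0, 10, 0, 0, 0, 50]
    - [0, 0, 30, 0, 0, 0, 50]
    - [0, 0, 55, 0, 0, 0, 50]
    - [0, 0, 80, 0, 0, 0, 50]

```text
t: 18.98
ee_pos: [501.0, 66.2, 151.7]
orientation: [3.107, -0.466, -0.002]
ft_force: [-0.4, 0.3, 0.5]
width: 49.9
```

move_arm:
  motion:
    - [-10, -33, 10, 0, 0, 0, 50]
    - [-20, -66, 20, 0, 0, 0, 50]
    - [-30, -98, 30, 0, 0, 0, 50]
    - [-40, -130, 40, 0, 0, 0, 50]
    - [-40, -130, 40, 0, 0, 0, 50]

```text
t: 19.4
ee_pos: [460.9, -67.6, 192.9]
orientation: [3.105, -0.471, 0.005]
ft_force: [0.2, -0.4, 0.6]
width: 50.0
```

Run:
```python
from h import *
o=get_obs();print({k:np.round(o[k],3) for k in("t","ee_pos","ft_force","width")})
s=get_image("side");t=get_image("top")
a=cv2.resize(s["color"][210:285,260:340,::-1],None,fx=5,fy=8*5/8,interpolation=cv2.INTER_CUBIC)
b=cv2.resize(t["color"][200:275,240:320,::-1],None,fx=5,fy=5,interpolation=cv2.INTER_CUBIC)
cv2.imwrite("pics/g8.png",np.hstack([a,b]))
```

```text
{'t': np.float64(19.4), 'ee_pos': array([460.932, -67.585, 192.887]), 'ft_force': array([ 0.208, -0.352,  0.55 ]), 'width': np.float64(49.975)}
```

Run:
```python
from h import *
s=get_image("side");t=get_image("top")
d=np.array([np.cos(1.274),np.sin(1.274),0]);M=np.array([534.7,173.5,85])-79*d
for n,im in(("s",s),("t",t)):
    print(n,"home 0/8 out (row,col)",[np.round(proj(im,M-q*d)[::-1],1) for q in(0,8)],"stub end",np.round(proj(im,M-57*d)[::-1],1))
    for l in"axle mouth rest booklets tape mug".split(): print(l,[(np.round(x["location"],1),round(x["p"],2)) for x in mark_of(im,l)[:1]],[np.round(x["bbox"]) for x in recognise(im,l)[:1]] if l=="axle" else "")
o=get_obs();print(o["ft_force"],o["qvel"].round(3))
print(close_job())
```

```text
s home 0/8 out (row,col) [array([249.1, 298.3]), array([247.9, 301.4])] stub end [241.  319.6]
axle [(array([246.1, 300.5]), 0.43)] [array([278., 256.,  93.,  40.])]
mouth [(array([248. , 298.7]), 0.56)] 
rest [(array([216.1, 375.5]), 0.88)] 
booklets [(array([225.8, 261.8]), 0.81)] 
tape [(array([186.2, 336.3]), 0.96)] 
mug [(array([406.5, 300.5]), 0.72)] 
t home 0/8 out (row,col) [array([240.5, 281.2]), array([241.5, 284.7])] stub end [247.7 305.8]
axle [(array([241.2, 281.7]), 0.56)] [array([294., 243.,  26.,  17.])]
mouth [(array([240.5, 277.4]), 0.88)] 
rest [] 
booklets [(array([149.7, 337.8]), 0.62)] 
tape [(array([156.9, 462. ]), 0.95)] 
mug [(array([348.5, 165.4]), 0.68)] 
[-0.11537758 -0.34051206  0.26741496] [-0.001  0.001  0.001  0.    -0.001 -0.   ]
the job is handed in; nothing more can be done
None
```

The axle is home, with its collar bearing on the brass ring, and I handed the job in at about 19.5 s of the 72 s allowed.

**First push:** I lifted the axle off the rest by its shank and pushed the tip about 85 mm into the bore, with about 8 N of drag. I then let go and the axle stayed put.

**Second push:** I took the axle again by the stub behind the collar and pushed in 1 mm steps against about 9.5 N of drag. Travel stopped and the axial push rose to about 15 N, then about 21 N. That is roughly 12 N on the ring, above the 6 N you asked for because the last step overshot, but under the 20 N limit. I then let go and backed the arm off.

**Last checks:**
- **Robot:** the wrist force was near zero, so the robot was touching nothing.
- **Axle:** the networks put its origin at the predicted home place in both views, to within about 3 pixels. Confidence was only middling (0.43 and 0.56).
- **Other things:** booklets, tape and mug were found where they started, within a few pixels.
- **Gaps:** I had used up the 12-picture limit, so the final position was checked by force and network marks and not by eye. The top view found no mark for the rest, but the side view did, near its first place. The side-view box for the axle was clearly wrong because it covered the dispenser.

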